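# Kit up the chain drive and its idler

## Robot

A 6-joint arm with a two-finger parallel gripper is mounted at the origin on a cart in front of the work surface, level with it; the furniture and walls round the work are solid. World frame = base frame: x ahead of the robot, y to its left, z up, the work surface at z = 0. Lengths are in m, angles in rad, forces in N, time in s.
With the tool pointing down it reaches from about 0.3 to 0.775 m from the base axis. Payload 14.6 kg.
Tool frame: the origin (TCP) lies at the very end of the fingers, on their centre line; the grasp point (between the pads) lies 19 mm behind it; z points along the fingers, y is the direction in which the jaws open and shut (so a half turn about z gives the same grasp; the last joint's range is limited). The gripper opens to 85 mm and grips with 20 to 120 N. Pads are 22 mm wide; open, the fingers measure 114 mm over their backs; the gripper's body (76 mm by 85 mm) begins 54 mm behind the grasp point. The pads swing forward as they close: fully open they stand 13 mm farther back than shut.
Start: joints at [-1.372, 0.3, 1.521, -0, 1.321, -0.067], TCP at [0.144, -0.531, 0.231] pointing down, gripper open.
Joint ranges: [-3.03, 3.03], [-0.79, 2.21], [0.23, 2.52], [-1.04, 4.18], [0, 3.07], [-2.55, 2.55]. Speed limits (rad/s): [2.22, 2.22, 2.57, 3.14, 3.14, 3.14].

## Interface

Orientations are given as a 3x3 rotation matrix whose columns are the frame's x, y, z axes.
In Python, from rig import * gives the robot as it stands. The module is installed in compiled form; this text tells all that it offers. Calls block until the motion is done:
- movep(position, orientation): joint-space move of the TCP to a pose.
- movel(position, orientation=None, rate=0.15): straight line of the TCP; orientation=None keeps the orientation; rate is the mean speed in m/s.
- move_j(angles): joint-space move.
- gripper_to(opening, squeeze=None): finger opening in m; squeeze is the grip in N (None keeps the last); returns when the fingers have stopped.
- pause(seconds).
- solve_ik(position, orientation): joint angles nearest the present ones, or None.
- get_obs(): the state.
- read_camera(name): name is "scene" or "side" or "wrist"; returns a dict with "color" (400x640x3 uint8, red, green, blue), "camera_matrix" (3x3 intrinsics, pixels), "k1" (the pictures are not rectified: a ray, as slopes to the right and down, at radius r is drawn at 1 + k1 r^2 times it, then the intrinsics apply), "rvec" (rotation vector, rad) and "tvec" (3), from world to camera coordinates, as OpenCV has them. Camera axes: x right, y down, z forward; pixel columns grow to the right and rows downward; lengths in m; the calibration is good to about 2 mm. A picture is of the moment at which its call begins. There is no depth.
A pose or a line that the arm cannot do raises PlanningError and nothing moves.
- sign_off(): hands the job in, once; it reports no verdict.
The state is a dict: "time_s": time; "joint_positions": joint angles; "qvel": joint speeds; "joint_efforts": joint torques, N m; "position": TCP position; "orientation": TCP orientation; "force": force on the tool from outside, world axes, zero at the start; "ft_torque": the same for the moment, N m; "opening": finger opening in m.
Only numpy, scipy, OpenCV 4.12 (cv2) and the standard library are available. Lean on these libraries where they do the work, as an engineer would, in place of code of your own. Each camera call takes 0.05 s, during which the arm holds its last target. There are 200 camera calls.

## Task

Make up the two parts kits for the chain-drive job in the plywood kit boards to the left of the grinder. The sprocket and the larger nut, which holds it on its shaft, go in the two-pocket board; the ball bearing, the longer bolt and the smaller nut, which make the idler, go in the three-pocket board, each part lying flat in the pocket cut for it. Leave the shorter bolt in the stock where it lies.

Things in the scene. Friction and masses are not known exactly. Their poses are not given: they have to be found in the camera images.
- sprocket_board: plywood kit board for the drive kit, fixed left of the grinder, 153 (x) x 98 (y) x 12 mm, two round pockets 5 mm deep. Origin: centre of the underside; z up. In its frame (mm): sprocket pocket 82 across, centre x -27.5, y 0; larger nut's pocket 47 across, centre x 45, y 0. Floors at z 7, top at z 12. The grinder between boards and stock is 290 mm high; a lamp stands behind it, beyond x = 0.56 m
- idler_board: plywood kit board for the idler kit, fixed left of the grinder, 135 x 135 x 12 mm, three pockets 5 mm deep. Origin: centre of the underside; z up. In its frame (mm): bolt pocket 40 (x) by 88 (y), centre x -39.5, y 0 (bolt lies along y, head either way); bearing pocket 65 across, centre x 27, y -27; smaller nut's pocket 40 across, centre x 27, y 39.5. Pocket floors at z 7, top at z 12
- sprocket: steel chain sprocket lying flat, 69 mm over the teeth; toothed disc 7 mm thick, round hub 32 mm across on top of it, reaching z 19 mm (grasp the hub, fingertips above the disc). Loose on the right-hand part of the bench at the start. Origin: centre of the underside, z up.
- big_nut: the larger of the two hex nuts, lying flat: 30 mm across flats (along x), 34 mm over corners (along y), 16 mm high. Loose on the right-hand part of the bench at the start. Origin: centre of the underside, z up.
- bearing: ball bearing lying flat, round, 52 mm outside, 15 mm high. Loose on the right-hand part of the bench at the start. Origin: centre of the underside, z up.
- long_bolt: the longer of the two hex bolts, lying along y, 75 mm long, steel; hex head at its +y end (y 24 to 37 mm), 27 mm over corners, 25 mm high, threaded shank 16 mm thick; balances at y +6 mm. Loose on the right-hand part of the bench at the start. Origin: centre of the underside, z up.
- small_nut: the smaller of the two hex nuts, lying flat: 24 mm across flats (along x), 27 mm over corners (along y), 13 mm high. Loose on the right-hand part of the bench at the start. Origin: centre of the underside, z up.
- short_bolt: the shorter hex bolt, lying along y, 62 mm long, head 22 mm over corners and 20 mm high; it belongs to neither kit and stays where it lies. Loose on the right-hand part of the bench at the start. Origin: centre of the underside, z up.

How it is judged:
By the outcome, as a careful person would: the job done as asked, in the order asked, and still so for the second after the job is handed in, with the robot touching nothing.
It also fails if it takes over 138 s, if anything falls off the work surface, if the arm or the gripper's body presses on something with over 40 N, if the wrist force passes 120 N, or if a joint passes its speed limit or range.

## Working session

There is one attempt and no reset: what is moved stays moved. The work goes in short steps, each a Python script; the robot and the scene stay as the last script left them, time stands still between calls to the robot, and variables do not carry over. Pictures are saved under pics/ and viewed, about 12 in all and at most 16, crops included, and the job is handed in when it is done.

```bash
mkdir -p pics; cat > h.py <<'E'
from rig import *
import numpy as np, cv2
def snap(name,fn):
    c=read_camera(name); cv2.imwrite('pics/'+fn,c['color'][:,:,::-1]); np.savez('pics/'+fn[:-4]+'.npz',**c); return c
def load(fn): return dict(np.load('pics/'+fn+'.npz'))
def undist(c,uv):
    K=np.array(c['camera_matrix']); p=np.atleast_2d(np.array(uv,float))
    return cv2.undistortPoints(p.reshape(-1,1,2),K,np.array([float(c['k1']),0,0,0,0])).reshape(-1,2)
def plane(c,uv,z):
    R,_=cv2.Rodrigues(np.array(c['rvec'],float)); t=np.array(c['tvec'],float).ravel()
    o=-R.T@t; n=undist(c,uv); d=np.c_[n,np.ones(len(n))]@R
    return o+d*((z-o[2])/d[:,2])[:,None]
def project(c,P):
    return cv2.projectPoints(np.atleast_2d(np.array(P,float)),np.array(c['rvec'],float),np.array(c['tvec'],float),np.array(c['camera_matrix']),np.array([float(c['k1']),0,0,0,0]))[0].reshape(-1,2)
def down(yaw): # tool y (jaw) axis at angle yaw in world
    y=np.array([np.cos(yaw),np.sin(yaw),0]); z=np.array([0,0,-1.]); return np.c_[np.cross(y,z),y,z]
E
python3 - <<'E'
from h import *
for n in ['scene','side','wrist']:
    c=snap(n,n+'0.png'); R,_=cv2.Rodrigues(np.array(c['rvec'])); print(n,-R.T@np.array(c['tvec']).ravel(),R[2],c['k1'])
o=get_obs();print(o['time_s'],o['orientation'],o['opening'])
E
```

```text
scene [-0.86542204  0.04196746  0.69106978] [ 0.89585527 -0.11108215 -0.43023726] -0.06962932024914355
side [-0.63167716 -0.51692169  0.57236731] [ 0.85242879  0.31884217 -0.41437281] 0.014394368508284867
wrist [ 0.22644392 -0.50879691  0.37384794] [-0.31486462 -0.08617359 -0.94521658] -0.06807631314860799
0.15 [[ 9.64878611e-01  2.62696088e-01 -1.76936552e-04]
 [ 2.62696138e-01 -9.64878174e-01  9.20804459e-04]
 [ 7.11695119e-05 -9.34945076e-04 -9.99999560e-01]] 0.08524874747633511
```

View pics/scene0.png

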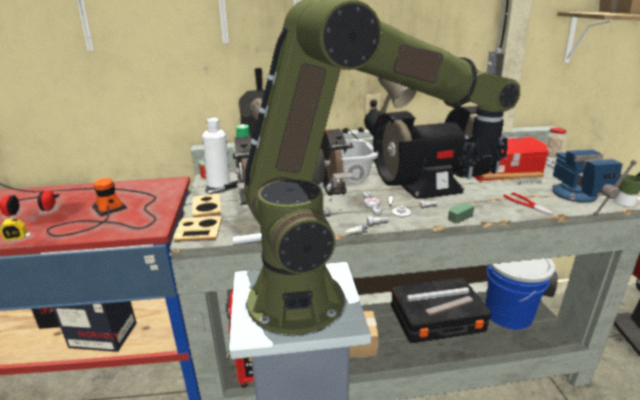

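View pics/side0.png

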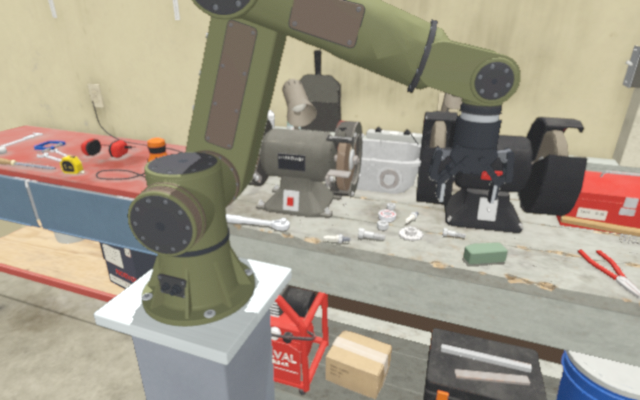

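View pics/wrist0.png

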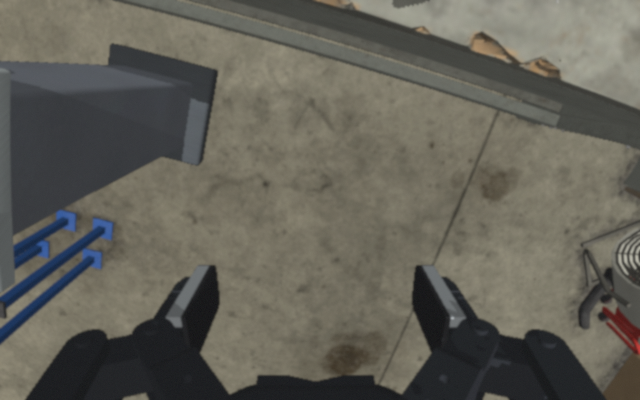

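The scene view shows the boards at about (205,205) and (197,230), and the stock at about (340-440, 190-230). The wrist camera sees only the floor.

```bash
python3 - <<'E'
from h import *
c=load('scene0'); s=load('side0')
print(plane(c,[[205,205],[197,230],[176,238],[214,239],[222,215],[370,200],[400,211],[428,206],[365,228],[390,200]],0).round(3))
print(plane(s,[[336,239],[371,235],[410,234],[454,233],[388,214],[411,217],[383,226],[485,253],[330,210],[450,225]],0).round(3))
a=cv2.resize(c['color'][180:250,165:450],None,fx=2.8,fy=2.8,interpolation=3); b=cv2.resize(s['color'][190:270,300:520],None,fx=3.6,fy=3.6,interpolation=3)[:, :798]
a=a[:,:798]; cv2.imwrite('pics/crop0.png',np.vstack([np.pad(a,((0,0),(0,798-a.shape[1]),(0,0))),np.pad(b,((0,0),(0,798-b.shape[1]),(0,0)))])[:,:,::-1])
E
```

```text
[[ 0.596  0.286  0.   ]
 [ 0.407  0.292  0.   ]
 [ 0.364  0.354  0.   ]
 [ 0.338  0.23   0.   ]
 [ 0.503  0.217  0.   ]
 [ 0.536 -0.327  0.   ]
 [ 0.431 -0.41   0.   ]
 [ 0.452 -0.522  0.   ]
 [ 0.331 -0.259  0.   ]
 [ 0.524 -0.4    0.   ]]
[[ 0.322 -0.219  0.   ]
 [ 0.379 -0.304  0.   ]
 [ 0.424 -0.406  0.   ]
 [ 0.475 -0.522  0.   ]
 [ 0.529 -0.322  0.   ]
 [ 0.533 -0.392  0.   ]
 [ 0.445 -0.324  0.   ]
 [ 0.392 -0.605  0.   ]
 [ 0.491 -0.144  0.   ]
 [ 0.522 -0.508  0.   ]]
```

View pics/crop0.png

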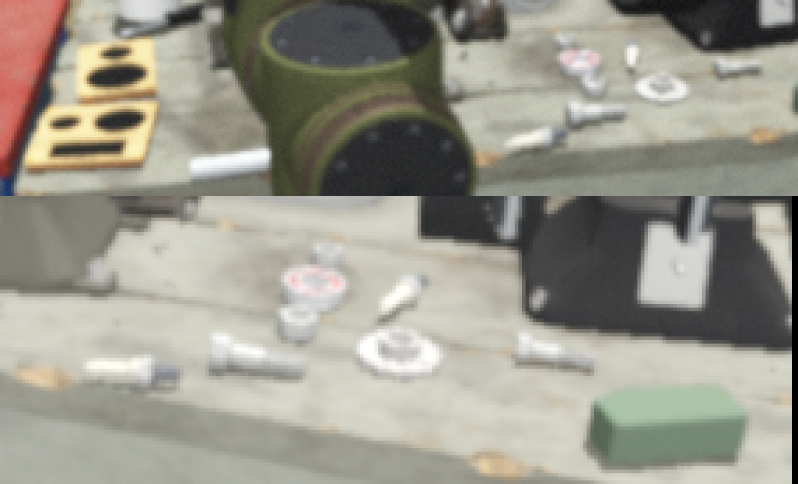

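Sprocket is near (0.42,-0.41), long bolt near (0.38,-0.31), bearing near (0.52,-0.32) with a nut in front and one behind. Short bolt is near (0.47,-0.52), and two spark plugs lie among the stock as clutter. Next is a wrist-camera look from above.

```bash
python3 - <<'E'
from h import *
R=down(-np.pi/2)
print(R[:,0]); q=solve_ik([0.47,-0.36,0.33],R); print(q)
movep([0.47,-0.36,0.33],R)
c=snap('wrist','w1.png'); print(get_obs()['time_s'], plane(c,[[320,200],[0,0],[640,0],[320,300]],0).round(3), c['camera_matrix'][0])
E
```

```text
[1.000000e+00 6.123234e-17 0.000000e+00]
[-7.15496493e-01  3.45942241e-01  1.23506876e+00 -4.44089210e-16
  1.56058165e+00  8.55299834e-01]
1.6167 [[ 0.387 -0.368  0.   ]
 [ 0.666  0.053  0.   ]
 [ 0.667 -0.792  0.   ]
 [ 0.214 -0.369 -0.   ]] [345.03023963   0.         315.26362872]
```

View pics/w1.png

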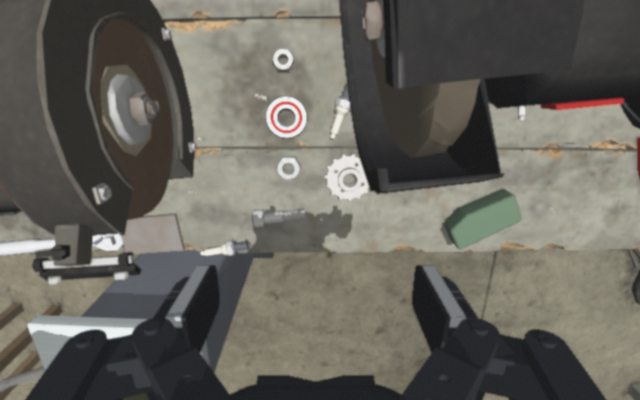

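Wrist view: sprocket (348,178), bearing (287,117), nuts (283,60) and (288,168), long bolt (278,216) with its head on the left. The right grinder's guard, with an edge at about (370,185), stands close to the sprocket, so I need its height and position.

```bash
python3 - <<'E'
from h import *
s=snap('side','s1.png'); c=load('w1')
a=cv2.resize(s['color'][80:270,360:600],None,fx=2,fy=2,interpolation=2)
b=cv2.resize(c['color'][30:240,240:400],None,fx=1.9,fy=1.9,interpolation=2)
H=400
b=b[:H]; p=lambda i:np.pad(i,((0,H-i.shape[0]),(0,0),(0,0)))
cv2.imwrite('pics/crop1.png',np.hstack([p(a),p(b)])[:,:,::-1])
g=cv2.cvtColor(c['color'],cv2.COLOR_RGB2HSV)
m=((g[:,:,1]<22)&(g[:,:,2]>190)).astype(np.uint8)*255
m[:40]=0;m[240:]=0;m[:,:240]=0;m[:,400:]=0
m=cv2.morphologyEx(m,cv2.MORPH_CLOSE,np.ones((3,3)))
for k in cv2.findContours(m,cv2.RETR_EXTERNAL,cv2.CHAIN_APPROX_NONE)[0]:
    if cv2.contourArea(k)>60:
        (u,v),(w,h),an=cv2.minAreaRect(k);print(round(u,1),round(v,1),round(w,1),round(h,1),an,plane(c,[[u,v]],0.007).round(3))
E
```

```text
288.0 168.0 20.0 20.0 90.0 [[ 0.436 -0.324  0.007]]
344.9 178.5 45.9 38.6 71.56504821777344 [[ 0.421 -0.403  0.007]]
339.9 118.7 9.9 39.3 14.03624439239502 [[ 0.504 -0.394  0.007]]
285.5 116.5 39.0 39.0 90.0 [[ 0.507 -0.322  0.007]]
282.4 58.3 19.7 18.3 63.43495178222656 [[ 0.58  -0.32   0.007]]
```

View pics/crop1.png

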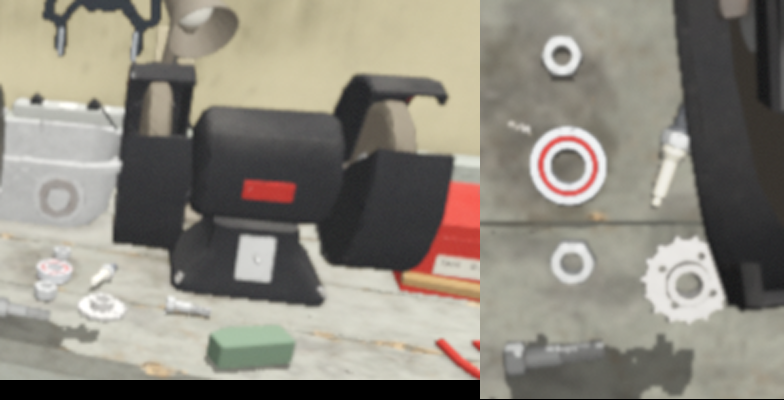

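```bash
python3 - <<'E'
from h import *
s=load('s1');w=load('w1')
def P(c):
    R,_=cv2.Rodrigues(np.array(c['rvec'],float)); return np.c_[R,np.array(c['tvec'],float).ravel()]
def tri(a,b):
    X=cv2.triangulatePoints(P(s),P(w),undist(s,[a]).T.astype(float),undist(w,[b]).T.astype(float)).ravel();X=X[:3]/X[3]
    print(X.round(3),project(s,X),project(w,X))
tri((421,147),(377,190)); tri((455,148),(500,178)); tri((417,201),(377,190)); tri((455,204),(500,178));
tri((388,235),(288,168));tri((411,232),(348,178))
E
```

```text
[ 0.479 -0.404  0.24 ] [[421.23204159 146.99096821]] [[376.10983919 190.08059744]]
[ 0.489 -0.491  0.244] [[455.07770307 147.96956151]] [[499.71931454 177.99793383]]
[ 0.434 -0.423  0.102] [[420.20079808 200.86964964]] [[369.28108986 190.77859121]]
[ 0.452 -0.537  0.116] [[465.46095662 199.94330797]] [[476.36781909 178.71518449]]
[ 0.431 -0.333 -0.019] [[384.36032565 234.22263131]] [[295.51007863 166.94310627]]
[ 0.422 -0.408  0.008] [[410.78483246 231.99101201]] [[348.43966907 177.9521281 ]]
```

```bash
cat > m.py <<'E'
from h import *
from scipy.optimize import least_squares
s=load('s1');w=load('w1');s0=load('side0')
D=down(np.pi/2)
A=[]
for r in np.linspace(.34,.74,6):
    for z in (.02,.15,.35):
        q=solve_ik([r,0,z],D)
        if q is not None: A.append([r,z,*q])
A=np.array(A); print(A[:3].round(3),len(A))
f=lambda p:np.r_[p[0]+p[1]*np.sin(A[:,3])+p[2]*np.sin(A[:,3]+A[:,4])-A[:,0], p[3]+p[1]*np.cos(A[:,3])+p[2]*np.cos(A[:,3]+A[:,4])-A[:,1]]
o=least_squares(f,[0,.4,.4,.1]);print(o.x,abs(o.fun).max())
for z in (.4,.42,.45,.48): print(z,project(s0,[[.144,-.531,z]]))
# left grinder
for z in (.05,.1,.2,.29): print(z,plane(w,[[193,140],[193,175],[105,235],[130,270],[42,100]],z).round(3).tolist(), plane(s,[[362,150]],z).round(3))
# nut masks
col=w['color'].astype(int); 
for name,u,v,z,R in (('big',288,168,.016,17),('small',283,60,.013,16),('bearing',287,117,.015,28),('spro',348,178,.007,34)):
    V=col[v-R:v+R,u-R:u+R].min(2); bg=np.median(np.r_[V[0],V[-1]]); m=((V>bg+25)*255).astype(np.uint8)
    k=max(cv2.findContours(m,cv2.RETR_EXTERNAL,cv2.CHAIN_APPROX_NONE)[0],key=cv2.contourArea).reshape(-1,2)+[u-R,v-R]
    X=plane(w,k,z)[:,:2]; wd=[np.ptp(X@[np.cos(a),np.sin(a)]) for a in np.radians(range(0,180,10))]
    (cx,cy),rad=cv2.minEnclosingCircle(X.astype(np.float32)); print(name,bg,round(cx,4),round(cy,4),round(rad*2,4),(np.array(wd)*1000).round(0))
E
python3 m.py
```

```text
[[ 0.34   0.02  -0.108  0.203  2.251 -0.     0.687 -1.679]
 [ 0.34   0.15  -0.108 -0.085  2.152 -0.     1.074 -1.679]
 [ 0.34   0.35  -0.108 -0.262  1.822 -0.     1.581 -1.679]] 18
[-0.01013165  0.42146799  0.44722061 -0.05791593] 0.023122894338400757
0.4 [[478.68999009 119.83356591]]
0.42 [[480.63349821 108.40821489]]
0.45 [[483.64310355  90.7537827 ]]
0.48 [[486.77228681  72.44660861]]
0.05 [[0.483, -0.21, 0.05], [0.438, -0.205, 0.05], [0.353, -0.07, 0.05], [0.298, -0.096, 0.05], [0.536, -0.022, 0.05]] [[ 0.983 -0.116  0.05 ]]
0.1 [[0.492, -0.228, 0.1], [0.452, -0.224, 0.1], [0.377, -0.104, 0.1], [0.328, -0.127, 0.1], [0.538, -0.063, 0.1]] [[ 0.828 -0.154  0.1  ]]
0.2 [[0.508, -0.264, 0.2], [0.48, -0.26, 0.2], [0.424, -0.173, 0.2], [0.389, -0.19, 0.2], [0.543, -0.143, 0.2]] [[ 0.519 -0.231  0.2  ]]
0.29 [[0.524, -0.296, 0.29], [0.504, -0.294, 0.29], [0.467, -0.235, 0.29], [0.444, -0.246, 0.29], [0.546, -0.215, 0.29]] [[ 0.241 -0.3    0.29 ]]
big 135.0 0.4387 -0.3241 0.0328 [31. 32. 32. 32. 31. 31. 30. 30. 31. 30. 31. 31. 31. 32. 32. 32. 32. 32.]
small 125.0 0.5793 -0.3213 0.0263 [25. 25. 25. 26. 25. 25. 25. 25. 25. 25. 25. 25. 25. 25. 26. 26. 26. 26.]
bearing 119.0 0.5067 -0.3234 0.0548 [53. 54. 54. 54. 54. 54. 54. 54. 54. 53. 54. 54. 54. 53. 53. 54. 54. 54.]
spro 143.0 0.4218 -0.4084 0.069 [67. 67. 68. 68. 68. 68. 68. 66. 63. 60. 57. 55. 57. 61. 63. 65. 67. 67.]
```

Sizes match: the front nut is 33 mm across and the rear 26 mm, bearing 54, sprocket 69. The guard's front face is at x≈0.479, y<-0.404, so I'll grasp the sprocket with the camera side towards the robot.

```bash
cat >> h.py <<'E'
def TH(deg): return down(np.radians(deg-90))   # tool x axis (camera side) at deg in world
def st(l=''): 
    o=get_obs(); print(l,round(o['time_s'],2),np.round(o['position'],4),'op',round(o['opening'],4),'F',np.round(o['force'],1),'j6',round(o['joint_positions'][5],2)); return o
def pick(x,y,z,th,op,sq=50,zt=.37):
    R=TH(th)
    movep([x,y,zt],R); gripper_to(op); movel([x,y,z+.03],R,.3); movel([x,y,z],R,.08); st('down')
    gripper_to(0.0,sq); st('grip'); movel([x,y,z+.03],R,.12); movel([x,y,zt],R,.35); st('up')
E
python3 - <<'E'
from h import *
print(TH(180).round(3)); 
pick(.417,-.408,.006,180,.058,50)
q=solve_ik([.42,.30,.38],TH(180)); print(np.round(q,2))
movep([.36,.20,.38],TH(180)); movep([.42,.29,.40],TH(180))
st(); snap('wrist','w2.png')
E
```

```text
[[-1.  0.  0.]
 [ 0.  1.  0.]
 [ 0.  0. -1.]]
down 6.6 [ 0.4169 -0.4079  0.0056] op 0.0579 F [ 0.8 -0.5 -0.2] j6 -2.41
grip 6.97 [ 0.4173 -0.4082  0.0068] op 0.0291 F [0.7 2.2 5.3] j6 -2.41
up 8.47 [ 0.4168 -0.4078  0.3678] op 0.029 F [-0.4  0.1 -3. ] j6 -2.41
[ 0.55  0.16  1.36 -0.    1.63 -1.02]
 11.18 [0.4204 0.29   0.3992] op 0.0289 F [ 0.3  0.2 -1.1] j6 -1.04
```

View pics/w2.png

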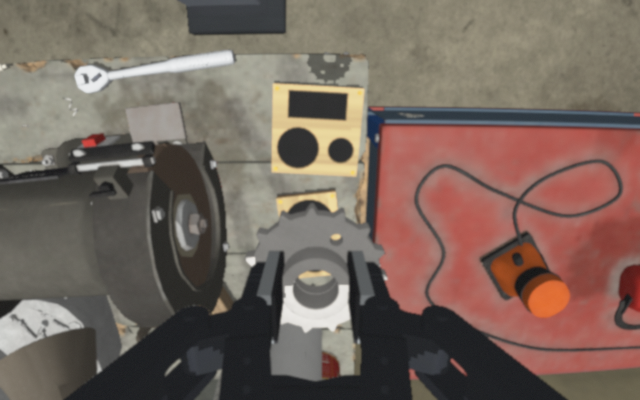

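Wrist view: the idler board is fully visible at (272-365, 82-177), with the bolt pocket at (318,105), bearing pocket (298,147) and nut pocket (341,150). The held sprocket hides the sprocket board, so I'll turn the camera to the far side.

```bash
python3 - <<'E'
from h import *
movep([.40,.29,.40],TH(0)); st(); snap('wrist','w3.png')
E
```

```text
13.89 [0.4    0.2899 0.4   ] op 0.0289 F [ 0.2  0.5 -2.5] j6 2.12
```

View pics/w3.png

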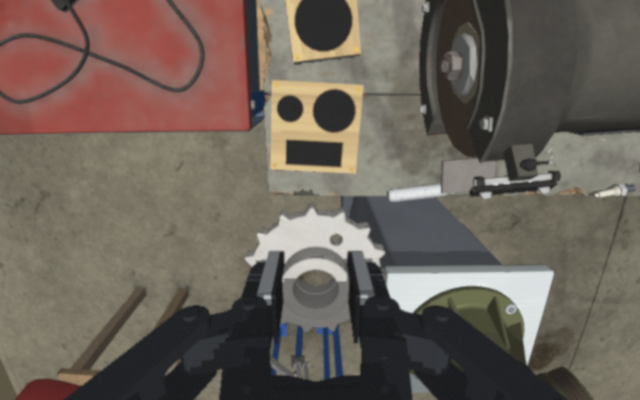

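The sprocket pocket is at about (323,20); the idler board is at (270-363, 80-173). Next I'll measure the dark pocket blobs.

```bash
cat > b.py <<'E'
from h import *
for f,roi in (('w2',(82,178,270,367)),('w3',(0,175,265,366))):
    c=load(f); r0,r1,c0,c1=roi
    hsv=cv2.cvtColor(c['color'],cv2.COLOR_RGB2HSV)[r0:r1,c0:c1]
    dark=((hsv[:,:,2]<70)*255).astype(np.uint8)
    for k in cv2.findContours(dark,cv2.RETR_EXTERNAL,cv2.CHAIN_APPROX_NONE)[0]:
        if cv2.contourArea(k)<200: continue
        k=k.reshape(-1,2)+[c0,r0]; X=plane(c,k,.012)[:,:2].astype(np.float32)
        (m,n),s,a=cv2.minAreaRect(X); print(f,'pocket',round(m,4),round(n,4),np.round(s,4),round(a,1),'px',k.mean(0).round())
    wood=((hsv[:,:,1]>70)&(hsv[:,:,0]>10)&(hsv[:,:,0]<28)&(hsv[:,:,2]>150)).astype(np.uint8)*255
    for k in cv2.findContours(wood,cv2.RETR_EXTERNAL,cv2.CHAIN_APPROX_NONE)[0]:
        if cv2.contourArea(k)<1000: continue
        k=k.reshape(-1,2)+[c0,r0]; X=plane(c,k,.012)[:,:2].astype(np.float32)
        (m,n),s,a=cv2.minAreaRect(X); print(f,'board',round(m,4),round(n,4),np.round(s,4),round(a,1))
        if f=='w3':
            e=plane(c,[[291,40],[298,63],[360,53]],.012); 
E
python3 b.py
```

```text
w2 pocket 0.4417 0.3279 [0.0331 0.0327] 0.8 px [340. 150.]
w2 pocket 0.4389 0.2609 [0.0577 0.0581] 89.9 px [297. 147.]
w2 pocket 0.374 0.2916 [0.0827 0.0351] 86.9 px [317. 105.]
w2 board 0.4129 0.2894 [0.1357 0.1362] 87.0
w3 pocket 0.3747 0.2918 [0.0833 0.0349] 86.9 px [313. 153.]
w3 pocket 0.4424 0.3276 [0.0347 0.0339] 89.9 px [290. 108.]
w3 pocket 0.4391 0.2614 [0.0577 0.0589] 0.2 px [334. 110.]
w3 pocket 0.5587 0.278 [0.0646 0.0762] 0.1 px [323.  22.]
w3 board 0.4132 0.289 [0.1364 0.1355] 87.1
w3 board 0.5558 0.2772 [0.0823 0.098 ] 6.7
```

```bash
cat >> h.py <<'E'
def place(x,y,z,th,op,zt=.37,dz=.03):
    R=TH(th)
    movep([x,y,zt],R); movel([x,y,z+dz],R,.3); movel([x,y,z],R,.06); st('low')
    gripper_to(op); st('rel'); movel([x,y,z+.04],R,.15); movel([x,y,zt],R,.35)
E
python3 - <<'E'
from h import *
c=load('scene0'); print(plane(c,[[217,190]],0).round(3))
place(.559,.278,.0145,180,.050)
movep([.50,.28,.37],TH(180)); st(); snap('wrist','w4.png')
E
```

```text
[[0.728 0.252 0.   ]]
low 18.59 [0.5588 0.2779 0.0139] op 0.029 F [-0.2  0.4 -2.4] j6 -1.17
rel 18.93 [0.5591 0.278  0.0146] op 0.05 F [-0.6  0.1  0.5] j6 -1.17
 20.74 [0.4992 0.2801 0.369 ] op 0.0503 F [ 0.7  0.8 -0.6] j6 -1.12
```

View pics/w4.png

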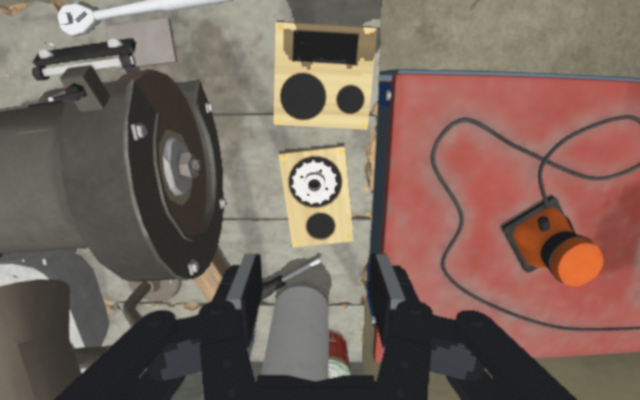

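Sprocket is seated centrally in its pocket (316,182); the nut pocket is at (321,225). Next I'll hover over the big nut to get its yaw from close by.

```bash
cat >> h.py <<'E'
def hexang(c,X,z,half=30,thr=25):
    u,v=project(c,[[*X,z]])[0].astype(int)
    V=c['color'][v-half:v+half,u-half:u+half].min(2).astype(int); bg=np.median(np.r_[V[:3].ravel(),V[-3:].ravel()])
    m=((V>bg+thr)*255).astype(np.uint8)
    k=max(cv2.findContours(m,cv2.RETR_EXTERNAL,cv2.CHAIN_APPROX_NONE)[0],key=cv2.contourArea).reshape(-1,2)+[u-half,v-half]
    P=plane(c,k,z)[:,:2]; an=np.arange(0,180,10)
    wd=np.array([np.ptp(P@[np.cos(a),np.sin(a)]) for a in np.radians(an)])
    ph=np.angle(np.sum(wd*np.exp(-1j*6*np.radians(an)))); flat=np.degrees((np.pi-ph)/6)  # width min
    mid=[(np.max(P@d)+np.min(P@d))/2 for d in np.eye(2)]
    return np.round(mid,4),(wd*1000).round(1),round(flat%60,1)
E
python3 - <<'E'
from h import *
w=load('w4'); r=w['color'][200:250,295:350]
k=max(cv2.findContours(((r.max(2)<70)*255).astype(np.uint8),cv2.RETR_EXTERNAL,cv2.CHAIN_APPROX_NONE)[0],key=cv2.contourArea).reshape(-1,2)+[295,200]
print('nutpocket',cv2.minAreaRect(plane(w,k,.012)[:,:2].astype(np.float32)))
movep([.36,.15,.38],TH(160)); movep([.437,-.324,.34],TH(150)); movel([.437,-.324,.16],None,.3)
st(); c=snap('wrist','w5.png'); print(hexang(c,[.437,-.324],.016))
u,v=project(c,[[.437,-.324,.016]])[0].astype(int); print(u,v)
cv2.imwrite('pics/w5c.png',cv2.resize(c['color'][v-70:v+70,u-100:u+100,::-1],None,fx=2.5,fy=2.5))
E
```

```text
nutpocket ((0.635755717754364, 0.28716909885406494), (0.03957228735089302, 0.03957657888531685), 0.093048095703125)
 24.09 [ 0.4378 -0.3242  0.1618] op 0.05 F [ 0.3 -0.6  0.7] j6 -1.75
(array([ 0.4386, -0.3242]), array([30.2, 30.2, 30.5, 30.8, 30.5, 30.1, 29.7, 30.3, 30.5, 30.6, 30. ,
       30.2, 30.6, 30.5, 30.9, 30.8, 30.9, 30.5]), np.float64(57.9))
315 177
```

View pics/w5c.png

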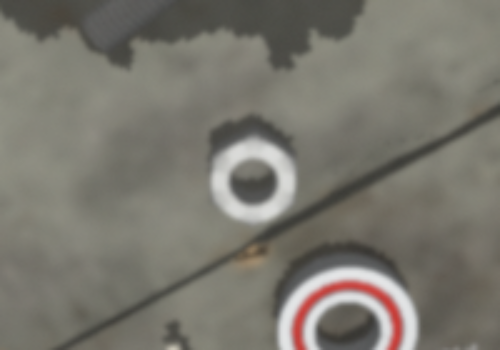

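The big nut is centred at about (0.4386,-0.3242), with flats near 58°, which suits jaws at 60°. Grasping it now.

```bash
python3 - <<'E'
from h import *
R=TH(150); x,y=.4386,-.3242
gripper_to(.048); movel([x,y,.035],R,.25); movel([x,y,.003],R,.08); st('down')
gripper_to(0,50); st('grip'); movel([x,y,.03],R,.12); movel([x,y,.37],R,.35); o=st('up')
movep([.37,.17,.38],TH(180))
place(.636,.2868,.0105,180,.045)
snap('wrist','w6.png'); st()
E
```

```text
down 25.56 [ 0.4385 -0.3242  0.0028] op 0.0477 F [-0.1  0.4  0.3] j6 -1.75
grip 25.87 [ 0.439  -0.3245  0.0037] op 0.0282 F [-0.5  0.6  5.1] j6 -1.75
up 27.37 [ 0.4384 -0.3241  0.368 ] op 0.0283 F [-0.4  0.5 -0.9] j6 -1.75
low 32.2 [0.6359 0.2868 0.0103] op 0.0282 F [-3.3 -1.4  4.3] j6 -1.2
rel 32.52 [0.6358 0.2866 0.01  ] op 0.0447 F [-1.2 -0.  -0.3] j6 -1.2
 34.05 [0.6359 0.2868 0.3674] op 0.0451 F [-0.1 -0.4 -0.3] j6 -1.2
```

```bash
python3 - <<'E'
from h import *
movep([.37,.17,.38],TH(180))
pick(.5065,-.3235,.002,180,.062,50)
movep([.37,-.17,.38],TH(180)); movep([.37,.17,.38],TH(180))
place(.4388,.2610,.0095,180,.060)
movep([.46,.28,.37],TH(180)); st(); snap('wrist','w7.png')
E
```

```text
down 39.13 [ 0.5064 -0.3234  0.0016] op 0.0621 F [-0.8  0.5 -0.9] j6 -2.2
grip 39.41 [ 0.5069 -0.3238  0.0028] op 0.0493 F [-0.6  0.   6. ] j6 -2.2
up 40.92 [ 0.5063 -0.3234  0.3678] op 0.0488 F [-0.1 -0.2 -1.8] j6 -2.2
low 45.48 [0.4384 0.2608 0.0097] op 0.0492 F [-6.7 -4.1 16.3] j6 -1.11
rel 45.74 [0.4387 0.261  0.0091] op 0.06 F [0.1 0.8 0.3] j6 -1.11
 47.48 [0.4602 0.2803 0.3675] op 0.06 F [-0.1 -0.2 -0.9] j6 -1.09
```

View pics/w7.png

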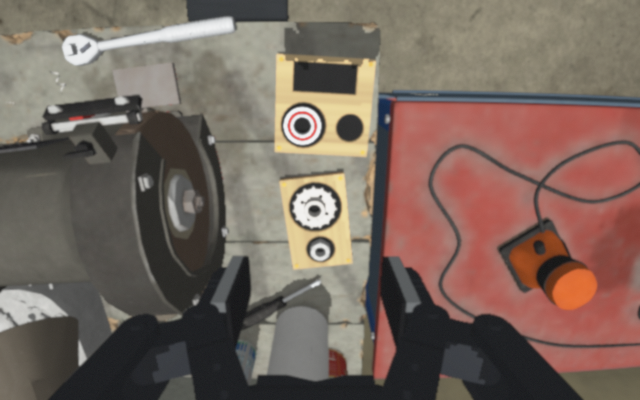

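Sprocket, big nut and bearing all sit in their pockets: (315,206), (320,249) and (303,126). Next, the small nut.

```bash
python3 - <<'E'
from h import *
movep([.37,.17,.38],TH(180)); movep([.37,-.17,.38],TH(160)); movep([.579,-.321,.34],TH(150)); movel([.579,-.321,.17],None,.3)
st(); c=snap('wrist','w8.png'); print(hexang(c,[.579,-.321],.013)); print(hexang(c,[.579,-.321],.013,24,40))
E
```

```text
51.17 [ 0.5796 -0.3212  0.1728] op 0.0601 F [ 0.5 -1.3 -0.1] j6 -1.61
(array([ 0.5788, -0.3205]), array([24.8, 25. , 25.2, 25.5, 25.4, 24.9, 23.7, 24.6, 25.2, 25.6, 25.7,
       25.5, 25.2, 25.4, 25.8, 25.3, 25.8, 25.4]), np.float64(3.0))
(array([ 0.5788, -0.3207]), array([24. , 24.3, 24.5, 25. , 24.6, 24.2, 23.7, 24.1, 24.2, 24.3, 24.4,
       24.6, 24.7, 24.6, 24.5, 24.4, 24.7, 24.2]), np.float64(2.0))
```

View pics/w8.png

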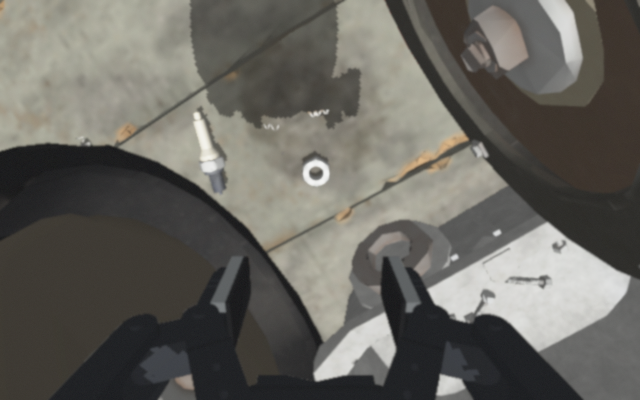

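The small nut is at (316,171), flats near 2° or 62°, so jaws at 60° are right. The round emblem at (385,255) belongs to a bin behind it, so I'll triangulate that before descending.

```bash
python3 - <<'E'
from h import *
s=load('s1');w=load('w8')
def P(c):
    R,_=cv2.Rodrigues(np.array(c['rvec'],float)); return np.c_[R,np.array(c['tvec'],float).ravel()]
def tri(a,b):
    X=cv2.triangulatePoints(P(s),P(w),undist(s,[a]).T.astype(float),undist(w,[b]).T.astype(float)).ravel();X=X[:3]/X[3]
    print(X.round(3),project(s,X),project(w,X))
tri((389,179),(388,258)); tri((389,179),(400,255))
for z in (.02,.05,.1): print(z,plane(w,[[352,262],[385,222],[352,300],[320,345]],z).round(3).tolist(),plane(s,[[389,179],[389,190]],z).round(3).tolist())
E
```

```text
[ 0.657 -0.296  0.066] [[389.61413689 178.89962086]] [[389.77768997 256.14593603]]
[ 0.664 -0.29   0.062] [[388.32174161 179.07968256]] [[398.02563653 256.97322481]]
0.02 [[0.673, -0.334, 0.02], [0.65, -0.287, 0.02], [0.712, -0.354, 0.02], [0.746, -0.412, 0.02]] [[0.773, -0.274, 0.02], [0.672, -0.294, 0.02]]
0.05 [[0.656, -0.328, 0.05], [0.636, -0.286, 0.05], [0.691, -0.347, 0.05], [0.722, -0.398, 0.05]] [[0.697, -0.287, 0.05], [0.601, -0.306, 0.05]]
0.1 [[0.628, -0.319, 0.1], [0.612, -0.285, 0.1], [0.656, -0.334, 0.1], [0.682, -0.376, 0.1]] [[0.57, -0.309, 0.1], [0.483, -0.327, 0.1]]
```

The bin face is at x≈0.66 and the gripper body edge reaches x≈0.63, so it clears. I'll descend in steps with a force check.

```bash
python3 - <<'E'
from h import *
R=TH(150); x,y=.578,-.3207
gripper_to(.042)
for z in (.12,.08,.05,.03,.002):
    movel([x,y,z],R,.15)
    F=get_obs()['force']
    if np.linalg.norm(F)>8: print('ABORT',z,F); break
else:
    st('down'); gripper_to(0,50); st('grip'); movel([x,y,.03],R,.12); movel([x,y,.37],R,.35); st('up')
    movep([.37,-.17,.38],TH(160)); movep([.37,.17,.38],TH(180))
    place(.4421,.3274,.0095,180,.038); st()
E
```

```text
down 53.4 [ 0.5779 -0.3207  0.0023] op 0.0416 F [ 0.1 -0.4  0.1] j6 -1.61
grip 53.7 [ 0.5787 -0.3211  0.0036] op 0.0217 F [-0.4  0.7  6.7] j6 -1.61
up 55.21 [ 0.5778 -0.3206  0.3677] op 0.0214 F [-0.6 -0.1 -0.8] j6 -1.61
low 60.12 [0.4422 0.3275 0.0105] op 0.022 F [-8.6 -5.7 23.2] j6 -1.0
rel 60.38 [0.4424 0.3281 0.01  ] op 0.0298 F [-3.6  2.  11.2] j6 -1.0
 61.86 [0.4419 0.3273 0.3677] op 0.0384 F [ 0.2 -0.5 -0.2] j6 -1.0
```

```bash
python3 - <<'E'
from h import *
movep([.40,.28,.37],TH(180)); st(); c=snap('wrist','w9.png')
u,v=project(c,[[.48,.285,.012]])[0].astype(int); print(u,v)
cv2.imwrite('pics/w9c.png',cv2.resize(c['color'][v-110:v+110,u-90:u+90,::-1],None,fx=2.7,fy=2.7,interpolation=2))
w=load('w1')
# bolt from w1
r=cv2.cvtColor(w['color'],cv2.COLOR_RGB2GRAY); cv2.imwrite('pics/bolt.png',cv2.resize(w['color'][200:230,245:315,::-1],None,fx=8,fy=8))
E
```

```text
62.22 [0.3995 0.2795 0.3691] op 0.038 F [0.3 0.8 0.5] j6 -1.03
319 191
```

View pics/w9c.png

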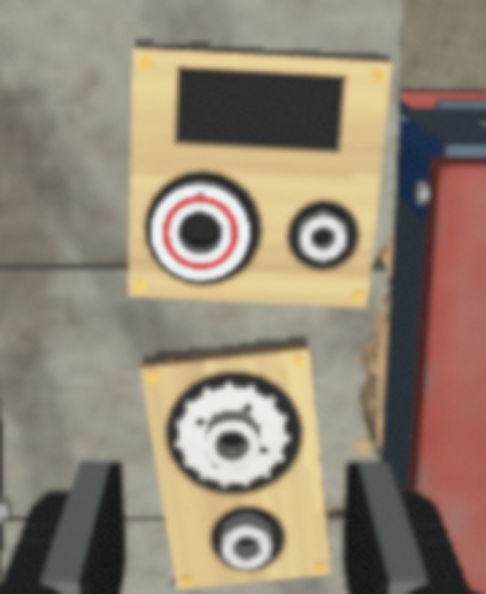

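All four parts are seated in their pockets. Now the long bolt: hover with the camera on the -y side.

```bash
python3 - <<'E'
from h import *
movep([.37,.12,.38],TH(120)); movep([.375,-.31,.34],TH(-90)); movel([.375,-.31,.17],None,.3); st()
c=snap('wrist','w10.png')
u,v=project(c,[[.375,-.31,.012]])[0].astype(int); print(u,v)
cv2.imwrite('pics/w10c.png',cv2.resize(c['color'][v-80:v+80,u-80:u+80,::-1],None,fx=3.5,fy=3.5,interpolation=2))
E
```

```text
66.0 [ 0.3756 -0.3104  0.1714] op 0.0381 F [ 0.1 -0.6  0.3] j6 2.38
317 177
```

View pics/w10c.png

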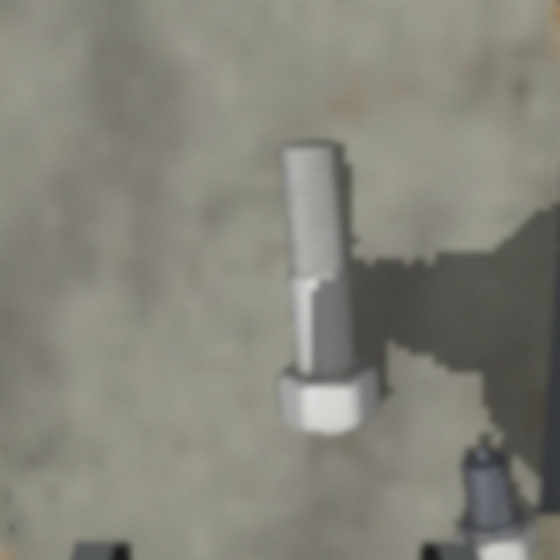

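The bolt's tail is at crop (312,147), shank-head junction at (328,375) and head end at about (331,432). The spark plug at (485,500) lies clear of it.

```bash
python3 - <<'E'
from h import *
c=load('w10'); f=lambda p:[317-80+p[0]/3.5,177-80+p[1]/3.5]
X=plane(c,[f((312,147)),f((328,375)),f((331,432)),f((485,450)),f((500,545)),f((285,150)),f((340,150))],.0125); print(X.round(4))
t,h=X[0,:2],X[2,:2]; d=h-t; L=np.linalg.norm(d); a=np.degrees(np.arctan2(d[1],d[0])); print(L,a)
p=t+(d/L)*(.0375+.006); print('grasp',p,'head-x',np.linalg.norm(X[1,:2]-t))
for th in (a-180,a): print(th,solve_ik([*p,.004],TH(th)))
E
```

```text
[[ 0.3671 -0.3451  0.0125]
 [ 0.3622 -0.2843  0.0125]
 [ 0.3611 -0.2679  0.0125]
 [ 0.319  -0.2626  0.0125]
 [ 0.313  -0.2335  0.0125]
 [ 0.3739 -0.3444  0.0125]
 [ 0.3601 -0.3444  0.0125]]
0.0774416779619381 94.41380473936
grasp [ 0.36375126 -0.30174487] head-x 0.06097528911390547
-85.58619526064 [-7.70012288e-01  4.66764233e-01  1.91011219e+00 -4.44089210e-16
  7.64716232e-01  2.29454494e+00]
94.41380473936 [-7.70012288e-01  4.66764233e-01  1.91011219e+00 -4.44089210e-16
  7.64716232e-01 -8.47047713e-01]
```

```bash
python3 - <<'E'
from h import *
R=TH(-85.6); x,y=.3637,-.3017
movel([x,y,.17],R,.15); gripper_to(.034); movel([x,y,.035],R,.25); movel([x,y,.0065],R,.08); st('down')
gripper_to(0,60); st('grip'); movel([x,y,.03],R,.1); movel([x,y,.37],R,.35); st('up')
movep([.37,.0,.38],TH(0)); movep([.3735,.2854,.37],TH(86.9)); st(); c=snap('wrist','w11.png')
cv2.imwrite('pics/w11c.png',c['color'][100:400,170:470,::-1])
E
```

```text
down 67.72 [ 0.3638 -0.3018  0.0068] op 0.0341 F [-0.  -0.   0.7] j6 2.29
grip 67.99 [ 0.364  -0.3019  0.0074] op 0.0214 F [-2.   1.9  6.3] j6 2.29
up 69.5 [ 0.3635 -0.3015  0.3682] op 0.0216 F [ 0.  -1.  -1.1] j6 2.29
 71.76 [0.3741 0.2845 0.37  ] op 0.021 F [-0.3 -0.5 -0.2] j6 0.63
```

View pics/w11c.png

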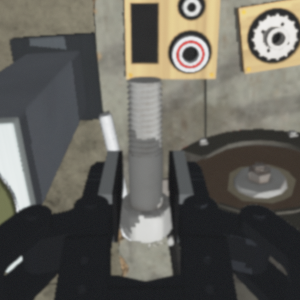

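The gripper reads 21 mm on what should be a 16 mm shank, so the pads may be partly on the head. I'll check where the bolt sits relative to the TCP from this picture.

```bash
python3 - <<'E'
from h import *
c=load('w11'); T=np.array([.3741,.2845,.37])
for z in (.370,.376,.382):
    X=plane(c,[[170+146,100+80],[170+146,100+208],[170+146,100+240]],z); print(z,((X-T)[:,:2]*1000).round(1).tolist())
R=TH(86.9)
for d in (0,.011,-.011):
  for s in (.0107,-.0107): print(d,s,project(c,[T+R[:,0]*d+R[:,1]*s])-[170,100])
cv2.imwrite('pics/w11d.png',cv2.resize(c['color'][160:360,240:400,::-1],None,fx=3.5,fy=3,interpolation=2))
E
```

```text
0.37 [[3.5, 42.0], [-0.3, -24.2], [-1.4, -44.3]]
0.376 [[3.6, 43.7], [-0.0, -19.7], [-1.1, -39.0]]
0.382 [[3.7, 45.5], [0.2, -15.1], [-0.8, -33.6]]
0 0.0107 [[166.31062853 165.54056968]]
0 -0.0107 [[121.05949129 165.69064625]]
0.011 0.0107 [[166.73236804 144.68722506]]
0.011 -0.0107 [[120.39025962 144.84463953]]
-0.011 0.0107 [[165.89844548 185.39235815]]
-0.011 -0.0107 [[121.70918261 185.53562036]]
```

View pics/w11d.png

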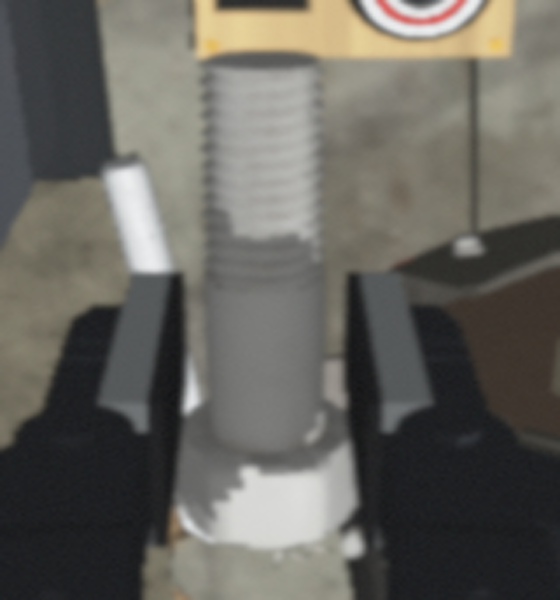

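The pads are closing on the head's flats rather than the shank. The bolt is level and where I planned it, with its centre 6 mm ahead of the TCP, so I'll place it.

```bash
python3 - <<'E'
from h import *
place(.3732,.2852,.0145,86.9,.031)
movep([.36,.20,.37],TH(180)); st()
c=snap('wrist','w12.png')
u,v=project(c,[[.46,.285,.012]])[0].astype(int); print(u,v)
cv2.imwrite('pics/w12c.png',cv2.resize(c['color'][max(0,v-110):v+110,u-100:u+100,::-1],None,fx=2.7,fy=2.7,interpolation=2))
E
```

```text
low 73.94 [0.3729 0.2849 0.0143] op 0.0212 F [-4.6 -3.4 11.1] j6 0.63
rel 74.2 [0.3731 0.2852 0.0141] op 0.0311 F [0.2 0.9 0.6] j6 0.63
 77.23 [0.36   0.2001 0.3697] op 0.031 F [0.5 0.2 0.5] j6 -1.15
370 203
```

The viewing limit is reached, so I'll verify numerically.

```bash
python3 - <<'E'
from h import *
c=load('w12'); col=c['color']
b=np.array([.413,.2892]); a=np.radians(-3.0); R=np.array([[np.cos(a),-np.sin(a)],[np.sin(a),np.cos(a)]])
# rectified map of board: sample on z=.012 plane, 1 mm grid
def rect(o,R,xs,ys,z):
    gx,gy=np.meshgrid(xs,ys); P=np.c_[gx.ravel(),gy.ravel()]@R.T+o
    uv=project(c,np.c_[P,np.full(len(P),z)]).astype(np.float32).reshape(*gx.shape,2)
    return cv2.remap(col,uv[...,0],uv[...,1],1)
I=rect(b,R,np.arange(-.068,.069,.004),np.arange(-.068,.069,.004)[::-1],.012)
ch=lambda p:'#' if p.max()<75 else ('w' if int(p[0])-int(p[2])>45 else 'o')
print('idler, x right, y up'); print('\n'.join(''.join(ch(p) for p in r) for r in I))
a=np.radians(6.7); R2=np.array([[np.cos(a),-np.sin(a)],[np.sin(a),np.cos(a)]]); o2=np.array([.564,.278])+R2@[.0275,0]
I=rect(o2,R2,np.arange(-.078,.079,.004),np.arange(-.05,.051,.004)[::-1],.012)
print('sprocket'); print('\n'.join(''.join(ch(p) for p in r) for r in I))
E
```

```text
idler, x right, y up
owwwwwwwwwwwowowwwwwwwwwwwwwwowwwwo
owwwwwwwwwwwwwwwwwwwwwwwwwwwwwwwwww
wwwwwwwwwwwwwwwwwwwwwwwwwwwwwwwwwww
wwwwwwwwwwwwwwwwwwwwwwo##oowwwwwwww
wwwwwwwwwwwwwwwwwwwww#oooooowwwwwww
wwwwwwwwwwwwwwwwwwww##ooooooowwwwww
wwwwwwwwwwwwwwwwwwww#ooo#oooowwwwww
www####ooo##owwwwwww#ooo#oooowwwwww
www###oooo##owwwwwww#oooooooowwwwww
www###oooo##owwwwwww#oooooooowwwwww
www###oooo##owwwwwwww#ooooo#wwwwwww
www###oooo##owwwwwwwwwo###owwwwwwww
www###oooo##owwwwwwwwwwwwwwwwwwwwww
www###oooo##owwwwwwwwwwwwwwwwwwwwww
www###oooo##owwwwwwwwwwwwwwwwwwwwww
www###oooo##owwwwwwwwwwwwwwwwwwwwww
www###oooo##owwwwwwwwwoooowwwwwwwww
www###oooo##owwwwwwwo#ooooooowwwwww
www###ooooo#owwwwww#oooooooooowwwww
www###ooooo#owwwww##ooowwwwoooowwww
www###ooooo#owwwwo#oowwoooowwoowwww
www###ooooo#owwww#oowwoooooowwoowww
www###ooooo#owwwo#oowoo###ooowoowww
www##oooooooowwwo#oowoo####oowoowww
www##oooooooowwwoooowoo####oowoowww
www##oooooooowwwo#oowoo####oowoowww
www##oooooooowwww#oowooo##ooowoowww
www#########owwwwoooowoooooowooowww
wwwwwwwwwwwwwwwwww#ooowwwwwwooowwww
wwwwwwwwwwwwwwwwwwo#oooooooooowwwww
[... 555 characters left out ...]
###
wwww#oooooooo###########oooooo##########
wwwo#ooooooooo####ooooooooooooo#########
wwwo#oooooooooooooooooooooooooo#########
wwwoooooooooooooooooooooooooooooo#######
wwwooooooooooooooooooooooooooooooo######
wwwo#ooooooooooooooooooo######oooo######
wwwo#ooooooooooo########################
wwww#ooo################################
owwwo#o#################################
owwww#oooooo############################
wwwwwo#ooooooooooo##############oooooooo
wwwwwwo##ooooooooo#owwwwwwwwwwwwwwwwwwwo
wwwwwwwwooooooo#oowwwwwwwwwwwwwwwwwwwwwo
wwwwwwwwwwoo#ooowwwwwwwwwwwwwwwwwwwwwwwo
wwwwwwwwwwwwwwwwwwwwwwwwwwwwwwwwwwwwwwwo
owwwwwwwwwwwwwwwwwwwwwwwwwwwwwwwwwwwwwwo
oooooooooooooooooooooooooooooooooooooooo
```

```bash
python3 - <<'E'
from h import *
sign_off(); st()
E
```

```text
the job is handed in; nothing more can be done
the job is handed in; nothing more can be done
```

Both kits are made up and the job is handed in at about 77 s on the robot's clock, with the arm standing clear above the boards.

- **Drive kit:** the sprocket and the larger nut are in the two-pocket board. The last clear picture of that board was taken before I placed the bolt, and it showed both seated. In my final frame a gripper finger hid most of this board, so I did not recheck it.
- **Idler kit:** the bearing, the longer bolt and the smaller nut are in the three-pocket board. A final map of that board made from the wrist camera shows all three inside their pockets, with the bolt clear of both ends of its pocket. I had used up the picture viewings by then, so this check was by numbers only.
- **Shorter bolt:** I never moved it or worked near it. I did not take a closing picture of it.

Two things did not go quite as planned:
- **Longer bolt:** the gripper read 21 mm on a 16 mm shank, so it probably held the bolt by the flats of its head. The bolt stayed level and came down where intended.
- **Smaller nut:** there was a contact force of 23 N as it was set down, and the fingers opened only partly until they were lifted. The picture afterwards showed the nut seated.

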